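# Put the gauge set away in its narrowing rack and close the keeper

### The arm

A 6-joint arm with a two-finger parallel gripper is mounted at the origin on a cart in front of the work surface, level with it; the furniture and walls round the work are solid. World frame = base frame: x ahead of the robot, y to its left, z up, the work surface at z = 0. Lengths are in m, angles in rad, forces in N, time in s.
With the tool pointing down it reaches from about 0.3 to 0.85 m from the base axis. Payload 4.2 kg.
Tool frame: the origin (TCP) lies at the very end of the fingers, on their centre line; the grasp point (between the pads) lies 19 mm behind it; z points along the fingers, y is the line along which they close (so a half turn about z gives the same grasp; the last joint's range is limited). The gripper opens to 91 mm and grips with 3 to 60 N. Pads are 32 mm wide; open, the fingers measure 118 mm over their backs; the gripper's body (76 mm by 178 mm) begins 60 mm behind the grasp point.
Start: joints at [-1.315, 0.32, 1.565, -0, 1.257, -0.02], TCP at [0.157, -0.553, 0.214] pointing down, gripper open.
Joint ranges: [-3.11, 3.11], [-0.84, 2.01], [0.21, 2.61], [-1.34, 4.49], [0.05, 2.63], [-2.56, 2.56]. Speed limits (rad/s): [2.57, 2.57, 3.14, 3.14, 3.14, 3.14].

### API

Orientations are given as a unit quaternion [x, y, z, w].
In Python, from workcell import monitor, camera, camera_model, env, nets gives the robot as it stands.
- The arm moves only by the tool carry_out, never from a script. Its argument "increments" is a list of rows, each an object with "dp": the shift along the world's x, y, z in m, a list of three; "angular": the turn, a rotation vector about the world's x, y, z in rad, a list of three; "hand": the finger opening in m, from 0 to 0.0912. In form: [{"dp": [dx, dy, dz], "angular": [rx, ry, rz], "hand": hand}, ...]. A call has 1 to 8 rows; each row is the pose to reach, as a shift and turn from the pose commanded when the call began; what a row does not reach only later rows make up. A row lasts 1/8 s, in which the tool goes at most 62.5 mm and 10.7 degrees, less where a joint would pass 70% of its speed; a pose out of reach is approached as far as the arm can. A call with a gripper value outside its range is refused whole. The fingers move at their own pace and stop on an object; the grip force is fixed at half the most. Time passes only in rows, so rows that repeat a pose let the fingers close. It gives the time, the measured TCP pose, the force, the opening and the grip force at its end, in the units of the state.
- monitor.sense(): the state, without advancing time (a new reading comes with each control period).
- camera(name): name is "side" or "top" or "wrist"; returns the picture (384x512x3 uint8, red, green, blue); there is no depth.
- camera_model(name): a dict with "intrinsics" (3x3 intrinsics, pixels), "xyz" and "orientation" of the camera in the world; the wrist camera has in their place "hand_eye" (4x4, takes a point from camera to tool coordinates, whose origin is the TCP and whose axes are the flange's). Camera axes: x right, y up, looking along -z (the intrinsics and any distortion apply to the point x, -y, -z); pixel columns grow to the right and rows downward; lengths in m; the calibration is good to about 2 mm. The wrist camera is an equidistant fisheye: a pixel r from the principal point sees the ray r / f radians off the axis. A picture is of the moment at which its call begins: read the wrist's pose just before it. camera_model takes no time and is no camera call.
- env.sign_off(): hands the job in; it is judged then, once.
Trained networks look in the newest picture that a camera, given by its name, has taken for a name from the list of things; names that differ only in an ending like _2 or _b are one class to them, and where a whole thing is asked for, a point or a joint stands for the part that bears it (a point fixed in the world has none). Each returns a list of dicts, best first, with "score" (0 to 1); they miss things now and then, are a little off and sometimes report something else, mostly with a low value. They report only what shows in the picture. A call takes as long as a camera call. They do not tell look-alikes from the thing itself.
- nets.trace(camera, thing): "region" (384x512 bool, what is visible of it) and "box" ([left, top, right, bottom] in pixels, round what is visible of it).
- nets.tip_of(camera, thing): "position" ([column, row] in pixels: a listed point, or the origin of a listed thing).
The state is a dict: "clock": time; "joint_pos": joint angles; "dq": joint speeds; "joint_efforts": joint torques, N m; "tool_pos": TCP position; "eef_rot": TCP orientation; "contact_force": force on the tool from outside, world axes, zero at the start; "ft_torque": the same for the moment, N m; "grip_width": finger opening in m; "finger_force": force on a finger pad.
Only numpy, scipy, OpenCV 4.12 (cv2) and the standard library are available. Lean on these libraries where they do the work, as an engineer would, in place of code of your own. Each camera call takes 0.05 s, during which the arm holds its last target. There are 200 camera calls.

### The job

Put the gauge set away in its rack: swing the keeper bar up out of the way, lower the brass hexagonal master into the hexagonal pocket, turning or shuffling it until it drops fully home, and stand each steel gauge plate fully down in the narrowest slot that will take it (the marks on plate and slot have the same colour). When all of them are home, swing the bar fully down again over them, and leave the other things on the worktop where they are.

Things in the scene. Friction and masses are not known exactly. Their poses are not given: they have to be found in the camera images.
- rack: Fixed rack, grey base 102 x 284 x 8 mm with aluminium on it up to 17 mm above the worktop. Origin on the worktop; at zero yaw x points away from the robot to the hinged back edge, y (the row) to the left. From left to right: a hexagonal pocket, then four ever narrower slots marked red, yellow, green, blue, long side along x, with 23 mm of wall between them.
- slot_red (a point): centre of the floor of the slot with red marks, 32 mm wide, 56 mm long along the rack's x, 9 mm deep, long edges chamfered 3 mm at 45 degrees as a lead-in; floor 8 mm above the worktop; axes as the rack's
- plate_red: bright steel gauge plate with two red marks on its top, 50 mm long (its x) x 30 mm thick (its y) x 18 mm high, standing on its 50 x 30 mm underside; about 0.21 kg; origin at the centre of the underside, z up. Either way round is the same. May be absent.
- slot_yellow (a point): centre of the floor of the slot with yellow marks, 28 mm wide, 56 mm long along the rack's x, 9 mm deep, long edges chamfered 3 mm at 45 degrees as a lead-in; floor 8 mm above the worktop; axes as the rack's
- plate_yellow: bright steel gauge plate with two yellow marks on its top, 50 mm long (its x) x 26 mm thick (its y) x 18 mm high, standing on its 50 x 26 mm underside; about 0.18 kg; origin at the centre of the underside, z up. Either way round is the same. May be absent.
- slot_green (a point): centre of the floor of the slot with green marks, 24 mm wide, 56 mm long along the rack's x, 9 mm deep, long edges chamfered 3 mm at 45 degrees as a lead-in; floor 8 mm above the worktop; axes as the rack's
- plate_green: bright steel gauge plate with two green marks on its top, 50 mm long (its x) x 22 mm thick (its y) x 18 mm high, standing on its 50 x 22 mm underside; about 0.16 kg; origin at the centre of the underside, z up. Either way round is the same. May be absent.
- slot_blue (a point): centre of the floor of the slot with blue marks, 20 mm wide, 56 mm long along the rack's x, 9 mm deep, long edges chamfered 3 mm at 45 degrees as a lead-in; floor 8 mm above the worktop; axes as the rack's
- plate_blue: bright steel gauge plate with two blue marks on its top, 50 mm long (its x) x 18 mm thick (its y) x 18 mm high, standing on its 50 x 18 mm underside; about 0.13 kg; origin at the centre of the underside, z up. Either way round is the same. May be absent.
- hex_master: brass hexagonal setting master, a hexagonal prism 36 mm across flats, 18 mm high, 0.17 kg, lying on a hexagonal face, steel disc on top; origin at the centre of the underside, z up; its x is square to a pair of flats
- pocket (a point): centre of the floor of the rack's hexagonal pocket: 38.5 mm across flats, 9 mm deep, no lead-in; one pair of its flats is square to the rack's x (axes as the rack's). The master stays up on the rim until it is turned to fit (within about 7 degrees when central), any of six ways
- keeper (a joint): angle of the keeper, a steel bar on two end arms hinged along the rack's back edge: 0 closed (bar level over pocket and slots), up to 1.75 open (upright, leaning back a little). Stiff hinge: stays where left, about 1 N at the bar moves it. Closed, the bar's underside is 29 mm above the worktop, 3 mm over parts that are fully down; anything standing proud blocks it
- keeper_bar (a point): near the middle of the keeper's round bar (10 mm diameter, 275 mm long, along the rack's y), 50 mm from the hinge line; when closed it lies level over the wall between the red and yellow slots, on the rack's long middle line, 34 mm above the worktop
- keeper_hinge (a point): point on the keeper's hinge line level with keeper_bar (line along the rack's y), 28 mm above the worktop
- blue_vial: white vial with a blue cap, 24 mm across, 48 mm tall, a bystander
- copper_standard: copper-coloured round standard, 45 mm across, 20 mm tall, a bystander
- loupe: black loupe, 36 mm across, 47 mm tall, a bystander
There are look-alikes about, which are no part of the job. Leave any orange look-alike of the plate_green alone.

How it is judged:
On the way, in this order (a step that is already met when the one before it is completed fails the run):
1. with the keeper open, the master is fully down in its pocket and every plate present fully down in its own slot (z of plate_red in the frame of slot_red between -0.003 and 0.003 m and horizontal distance between plate_red and slot_red below 0.006 m and angle between each of plate_red, plate_yellow, plate_green, plate_blue, hex_master's own z axis and vertical below 0.12 rad and z of plate_yellow in the frame of slot_yellow between -0.003 and 0.003 m and horizontal distance between plate_yellow and slot_yellow below 0.006 m and z of plate_green in the frame of slot_green between -0.003 and 0.003 m and horizontal distance between plate_green and slot_green below 0.006 m and z of plate_blue in the frame of slot_blue between -0.003 and 0.003 m and horizontal distance between plate_blue and slot_blue below 0.006 m and z of hex_master in the frame of pocket between -0.003 and 0.003 m and horizontal distance between hex_master and pocket below 0.005 m and value of joint keeper above 0.8 rad), for 0.2 s.
2. the keeper bar is swung fully down over them (value of joint keeper below 0.1 rad), for 0.2 s.
At the end, for the whole second after the job is handed in: Every plate present stands upright in the slot of its colour, its underside within 3 mm of the slot's floor and its centre within 6 mm of the slot's; the master likewise in its pocket (3 mm, 5 mm); all at rest; keeper within 0.1 rad of closed (z of plate_red in the frame of slot_red between -0.003 and 0.003 m and horizontal distance between plate_red and slot_red below 0.006 m and angle between each of plate_red, plate_yellow, plate_green, plate_blue, hex_master's own z axis and vertical below 0.12 rad and z of plate_yellow in the frame of slot_yellow between -0.003 and 0.003 m and horizontal distance between plate_yellow and slot_yellow below 0.006 m and z of plate_green in the frame of slot_green between -0.003 and 0.003 m and horizontal distance between plate_green and slot_green below 0.006 m and z of plate_blue in the frame of slot_blue between -0.003 and 0.003 m and horizontal distance between plate_blue and slot_blue below 0.006 m and z of hex_master in the frame of pocket between -0.003 and 0.003 m and horizontal distance between hex_master and pocket below 0.005 m and linear speed of each of plate_red, plate_yellow, plate_green, plate_blue, hex_master below 0.02 m/s and value of joint keeper below 0.1 rad); the robot touches nothing.
It fails at once if a bystander is pushed more than 5 cm from its place (distance of any of blue_vial, copper_standard, loupe from where it was at the start of the episode above 0.05 m).
Of plate_red, plate_yellow, plate_green, plate_blue only 3 to 4 are there at a start; the rules pass over those that are not, and their reading is None.
At some moment in a run one of plate_red, plate_yellow, plate_green, hex_master may be knocked a few centimetres aside while the robot is not near it.
Once in a run the grip may slacken for a moment while it holds something.
It also fails if it takes over 210 s, if anything falls off the work surface, if the arm or the gripper's body presses on something with over 40 N, if the wrist force passes 120 N, or if a joint passes its speed limit or range.

## Working session

There is one attempt and no reset: what is moved stays moved. The work goes in short steps, Python scripts to look and compute and a tool call to move; the robot and the scene stay as the last step left them, time stands still between calls to the robot, and variables do not carry over. Pictures are saved under pics/ and viewed, at most 14 in all, crops included, and the job is handed in when it is done.

Besides the shell and the picture viewer there is one more tool, called after "Emit:" as a command line: name --argument value ..., lists and objects as JSON in quotes. carry_out: Moves the arm, as the interface text tells. Its arguments: {"type":"object","properties":{"increments":{"type":"array"}},"required":["increments"]}

```bash
mkdir -p pics
cat > h.py <<'E'
import numpy as np, cv2
from workcell import monitor, camera, camera_model, env, nets
from scipy.spatial.transform import Rotation as R
def snap(n,f=None):
    s=monitor.sense(); im=camera(n)
    if f: cv2.imwrite('pics/'+f,im[:,:,::-1])
    return s,im
def ray(n,px,s=None):
    m=camera_model(n);K=np.array(m['intrinsics']);u,v=px
    a=(u-K[0,2])/K[0,0];b=(v-K[1,2])/K[1,1]
    if n=='wrist':
        r=np.hypot(a,b);d=np.array([np.sin(r)*a/max(r,1e-9),-np.sin(r)*b/max(r,1e-9),-np.cos(r)])
        T=np.array(m['hand_eye']);Rt=R.from_quat(s['eef_rot'])
        return np.array(s['tool_pos'])+Rt.apply(T[:3,3]),Rt.apply(T[:3,:3]@d)
    dist=m.get('distortion')
    if dist is not None:
        p=cv2.undistortPoints(np.array([[[u,v]]],float),K,np.array(dist,float))[0,0];a,b=p
    return np.array(m['xyz']),R.from_quat(m['orientation']).apply([a,-b,-1])
def onz(n,px,z,s=None):
    o,d=ray(n,px,s);return o+d*(z-o[2])/d[2]
E
python3 - <<'E'
from h import *
for n in ('top','side','wrist'):
    m=camera_model(n);print(n,{k:np.round(v,4).tolist() if not isinstance(v,str) else v for k,v in m.items()})
    s,im=snap(n,n+'0.png')
    if n!='wrist':
      for t in ['slot_red','slot_yellow','slot_green','slot_blue','pocket','keeper_bar','plate_red','plate_yellow','plate_green','plate_blue','hex_master','blue_vial','copper_standard','loupe']:
        z={'s':.008,'p':0,'h':0,'k':.034}.get(t[0],0)
        if t=='pocket': z=.008
        print(n,t,[(np.round(d['position']).tolist(),round(d['score'],2),np.round(onz(n,d['position'],z),3)[:2].tolist()) for d in nets.tip_of(n,t)[:3]])
print(s)
E
```

```text
top {'intrinsics': [[402.2301, 0.0, 257.2061], [0.0, 402.2301, 194.623], [0.0, 0.0, 1.0]], 'xyz': [0.3666, 0.0508, 0.9298], 'orientation': [-0.0805, 0.0807, 0.7201, -0.6844]}
top slot_red [([229.0, 185.0], 0.67, [0.608, 0.11])]
top slot_yellow [([251.0, 187.0], 0.67, [0.6, 0.06])]
top slot_green [([269.0, 184.0], 0.78, [0.606, 0.015])]
top slot_blue [([288.0, 185.0], 0.95, [0.601, -0.029]), ([250.0, 185.0], 0.56, [0.605, 0.061])]
top pocket [([203.0, 189.0], 0.56, [0.601, 0.172])]
top keeper_bar [([236.0, 182.0], 0.82, [0.607, 0.092]), ([243.0, 187.0], 0.61, [0.595, 0.077])]
top plate_red [([312.0, 243.0], 0.52, [0.463, -0.074])]
top plate_yellow [([277.0, 252.0], 0.73, [0.446, 0.006]), ([317.0, 132.0], 0.61, [0.733, -0.109]), ([229.0, 188.0], 0.56, [0.603, 0.112])]
top plate_green [([319.0, 282.0], 0.79, [0.374, -0.084]), ([208.0, 255.0], 0.76, [0.446, 0.166]), ([276.0, 247.0], 0.41, [0.456, 0.008])]
top plate_blue [([171.0, 268.0], 0.66, [0.422, 0.25])]
top hex_master [([170.0, 267.0], 0.78, [0.424, 0.252]), ([246.0, 187.0], 0.21, [0.603, 0.07])]
top blue_vial [([316.0, 132.0], 0.7
[... 1693 characters left out ...]
k': 1.5, 'joint_pos': array([-1.31503592e+00,  3.19618392e-01,  1.56450287e+00,  6.85734955e-06,
        1.25740006e+00, -1.99696455e-02]), 'dq': array([ 0.00045515,  0.00225598, -0.00128775,  0.00058956, -0.00122628,
       -0.00181393]), 'joint_efforts': array([ 3.15191346e-04, -4.12347078e+01, -2.32228947e+01,  7.27481442e-02,
        3.76342039e-02,  2.76556301e-05]), 'tool_pos': array([ 0.1565671 , -0.5532901 ,  0.21396425]), 'eef_rot': array([9.90511805e-01, 1.37427666e-01, 7.43428068e-06, 3.50355376e-05]), 'contact_force': array([-0.48643954,  0.17959049, -0.05301449]), 'ft_torque': array([-0.00033456,  0.01188033, -0.04765767]), 'finger_force': 0.0, 'grip_width': 0.09127863269120487}
```

Run:
```python
import cv2
im=cv2.imread('pics/top0.png');cv2.imwrite('pics/top0c.png',cv2.resize(im[100:325,110:410],(800,600),interpolation=cv2.INTER_CUBIC))
```

```text
(no output)
```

View pics/top0c.png

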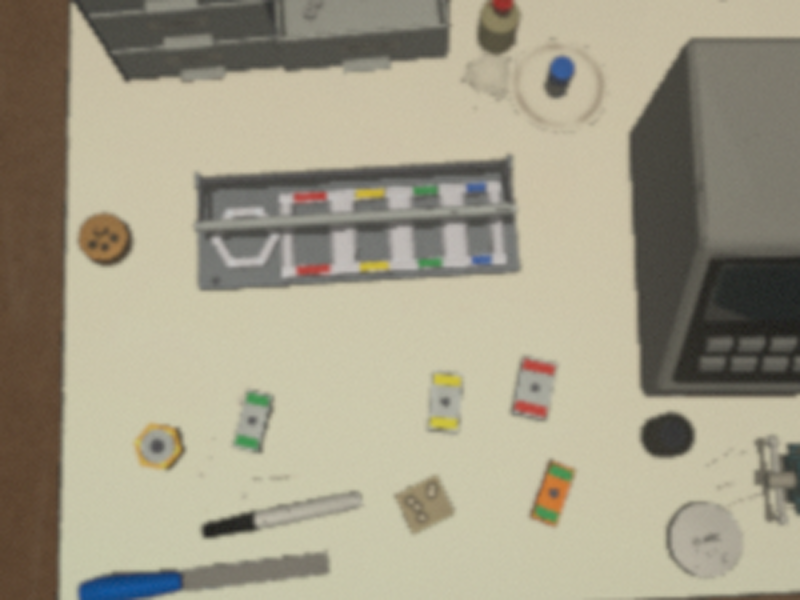

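View pics/side0.png

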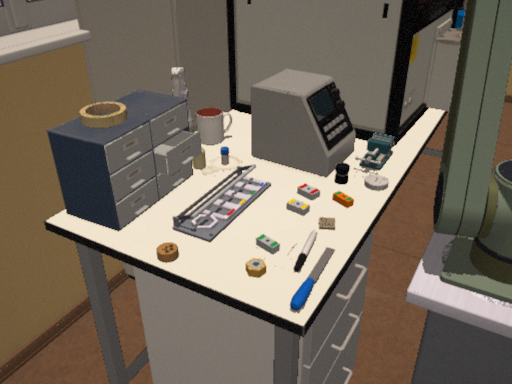

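Rack is in the middle (about 0.60, 0.07). Red, yellow and green plates and the hex master lie in front of it; blue is absent, and an orange look-alike lies at crop (550,495). Moving over the rack for a closer look.

Emit:
carry_out --increments '[{"dp": [0,0,0.06],"angular": [0,0,0.15],"hand": 0.06},{"dp": [0.02,0.04,0.12],"angular": [0,0,0.3],"hand": 0.06},{"dp": [0.05,0.09,0.14],"angular": [0,0,0.45],"hand": 0.06},{"dp": [0.09,0.14,0.14],"angular": [0,0,0.6],"hand": 0.06},{"dp": [0.13,0.19,0.14],"angular": [0,0,0.75],"hand": 0.06},{"dp": [0.16,0.245,0.14],"angular": [0,0,0.9],"hand": 0.06},{"dp": [0.19,0.3,0.14],"angular": [0,0,1.05],"hand": 0.06},{"dp": [0.22,0.35,0.14],"angular": [0,0,1.2],"hand": 0.06}]'

```text
clock: 2.55
tool_pos: [0.3731, -0.2082, 0.3543]
eef_rot: [0.738, 0.674, 0.0, 0.001]
contact_force: [1.4, 0.2, -0.0]
grip_width: 0.06
finger_force: 0.0
```

Emit:
carry_out --increments '[{"dp": [0.03,0.05,0],"angular": [0,0,0.09],"hand": 0.06},{"dp": [0.06,0.1,-0.02],"angular": [0,0,0.09],"hand": 0.06},{"dp": [0.09,0.15,-0.03],"angular": [0,0,0.09],"hand": 0.06},{"dp": [0.13,0.2,-0.05],"angular": [0,0,0.09],"hand": 0.06},{"dp": [0.15,0.22,-0.05],"angular": [0,0,0.09],"hand": 0.06},{"dp": [0.15,0.22,-0.05],"angular": [0,0,0.09],"hand": 0.06},{"dp": [0.15,0.22,-0.05],"angular": [0,0,0.09],"hand": 0.06}]'

```text
clock: 3.42
tool_pos: [0.5222, 0.0095, 0.3041]
eef_rot: [0.709, 0.705, -0.0, 0.0]
contact_force: [0.4, 0.7, -0.1]
grip_width: 0.0601
finger_force: 0.0
```

```bash
cat >> h.py <<'E'
ZO={'slot_red':.008,'slot_yellow':.008,'slot_green':.008,'slot_blue':.008,'pocket':.008,'keeper_bar':.034}
def rep(n,things,f=None):
    s,im=snap(n,f)
    for t in things:
        print(t,[(np.round(d['position']).tolist(),round(d['score'],2),np.round(onz(n,d['position'],ZO.get(t,0),s),4)[:2].tolist()) for d in nets.tip_of(n,t)[:3]])
    print(np.round(s['tool_pos'],4),R.from_quat(s['eef_rot']).as_matrix()[:2,0].round(4),s['joint_pos'].round(2),'t',s['clock'],'F',s['contact_force'].round(1),'w',s['grip_width'],s['finger_force'])
    return s,im
ALL=list(ZO)+['plate_red','plate_yellow','plate_green','hex_master']
E
python3 -c "
from h import *
rep('wrist',ALL,'w1.png')"
```

```text
slot_red [([298.0, 91.0], 0.69, [0.5999, 0.1111])]
slot_yellow [([298.0, 122.0], 0.94, [0.6005, 0.0609])]
slot_green [([300.0, 150.0], 0.78, [0.6034, 0.0169])]
slot_blue [([302.0, 177.0], 0.6, [0.6093, -0.0273])]
pocket [([297.0, 52.0], 0.75, [0.5978, 0.1728])]
keeper_bar [([306.0, 106.0], 0.91, [0.6073, 0.0863]), ([204.0, 158.0], 0.28, [0.4549, 0.0089])]
plate_red [([211.0, 200.0], 0.84, [0.4581, -0.0682])]
plate_yellow [([207.0, 153.0], 0.81, [0.4539, 0.0119])]
plate_green [([198.0, 53.0], 0.71, [0.4433, 0.1747]), ([161.0, 205.0], 0.65, [0.3698, -0.0778])]
hex_master [([187.0, 9.0], 0.95, [0.4241, 0.2522])]
[0.5222 0.0095 0.3041] [0.0051 1.    ] [-0.    0.19  1.52 -0.    1.43  0.  ] t 3.425 F [ 0.4  0.7 -0.1] w 0.060136670854116336 0.0
```

View pics/w1.png

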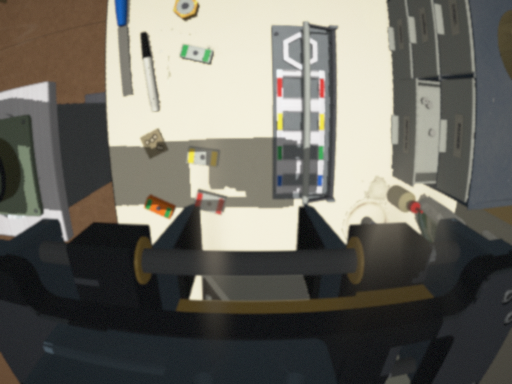

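The picture shows the rack with its bar (bar about column 306), plates at (211,200), (207,153), (197,53) and the hex at (186,8); the orange one at (160,205) stays. Closer over the rack.

Emit:
carry_out --increments '[{"dp": [0.03,0.02,-0.04],"angular": [0,0,0],"hand": 0.05},{"dp": [0.06,0.04,-0.08],"angular": [0,0,0],"hand": 0.05},{"dp": [0.08,0.04,-0.1],"angular": [0,0,0],"hand": 0.05},{"dp": [0.08,0.04,-0.1],"angular": [0,0,0],"hand": 0.05}]'

```text
clock: 4.47
tool_pos: [0.6023, 0.0501, 0.2017]
eef_rot: [0.709, 0.705, -0.002, -0.001]
contact_force: [-0.7, 0.6, 0.6]
grip_width: 0.05
finger_force: 0.0
```

```bash
python3 -c "
from h import *
rep('wrist',list(ZO),'w2.png')"
```

```text
slot_red [([247.0, 114.0], 0.73, [0.5999, 0.1171])]
slot_yellow [([250.0, 160.0], 0.57, [0.6028, 0.06])]
slot_green [([248.0, 157.0], 0.32, [0.6013, 0.0632])]
slot_blue [([250.0, 228.0], 0.92, [0.6036, -0.0317])]
pocket [([248.0, 68.0], 0.85, [0.6022, 0.1732]), ([248.0, 193.0], 0.22, [0.6007, 0.0162])]
keeper_bar [([247.0, 140.0], 0.91, [0.6003, 0.0872]), ([250.0, 156.0], 0.42, [0.603, 0.0684]), ([248.0, 147.0], 0.29, [0.6016, 0.0796])]
[0.6023 0.0501 0.2017] [0.0046 1.    ] [ 0.06  0.38  1.51 -0.    1.26  0.07] t 4.475 F [-0.7  0.6  0.6] w 0.050035280689440347 0.0
```

View pics/w2.png

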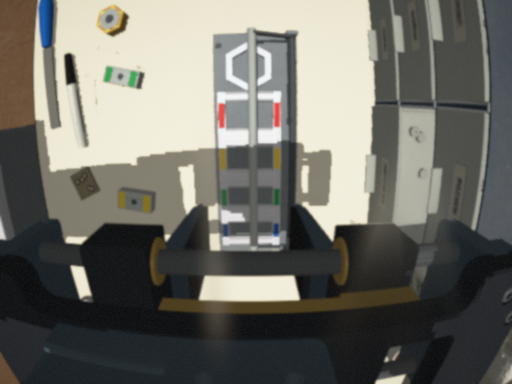

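```bash
cat >> h.py <<'E'
def marks(s,im,z=.017,n='wrist',amin=15):
    hsv=cv2.cvtColor(im,cv2.COLOR_RGB2HSV);out={}
    for c,(l,h) in {'red':(-8,8),'yellow':(20,32),'green':(50,80),'blue':(105,125)}.items():
        H=hsv[...,0].astype(int);H=np.where(H>170,H-180,H)
        m=((H>=l)&(H<=h)&(hsv[...,1]>110)&(hsv[...,2]>50)).astype(np.uint8)
        N,_,st,ce=cv2.connectedComponentsWithStats(m)
        out[c]=[(ce[i].round(1).tolist(),int(st[i,4]),onz(n,ce[i],z,s)[:2].round(4).tolist()) for i in range(1,N) if st[i,4]>=amin]
    return out
E
python3 -c "
from h import *
s,im=snap('wrist')
for c,l in marks(s,im).items(): print(c,*[x for x in l if .5<x[2][0]<.7],sep='\n ')
for p in [(251,40),(253,120),(253.5,200)]: print(onz('wrist',p,.034,s).round(4))
g=cv2.cvtColor(im,cv2.COLOR_RGB2GRAY)
for r in (60,100,150,200): print(r,g[r,240:264])
"
```

```text
red
 ([275.2, 114.6], 102, [0.6354, 0.1158])
 ([220.1, 114.4], 108, [0.5693, 0.1164])
yellow
 ([275.2, 156.9], 105, [0.6357, 0.0641])
 ([221.3, 158.0], 93, [0.5696, 0.0631])
green
 ([274.6, 195.7], 54, [0.6357, 0.0143])
blue
 ([274.5, 228.1], 43, [0.6367, -0.0303])
 ([224.4, 228.6], 20, [0.5707, -0.0306])
[0.6067 0.2033 0.034 ]
[0.6084 0.1099 0.034 ]
[0.6088 0.0143 0.034 ]
60 [146 145 145 146 144 138 140 155 171 182 187 188 180 160 130 100 103 130
 141 142 141 138 160 212]
100 [168 171 170 168 167 163 154 156 168 184 191 192 187 173 152 137 149 158
 161 164 163 164 163 164]
150 [71 71 71 70 72 69 72 78 86 92 94 98 95 93 92 85 77 72 70 71 71 67 70 68]
200 [69 72 71 70 70 67 70 73 81 89 94 97 96 97 95 89 78 71 69 72 70 69 70 71]
```

Marks give rack midline x≈0.6025 at yaw≈0.01 and slots at y = 0.116, 0.0636, 0.0143. Descending to grip the bar between red and yellow.

Emit:
carry_out --increments '[{"dp": [0.001,0.02,-0.05],"angular": [0,0,0.013],"hand": 0.04},{"dp": [0.002,0.037,-0.1],"angular": [0,0,0.013],"hand": 0.04},{"dp": [0.002,0.038,-0.14],"angular": [0,0,0.013],"hand": 0.04},{"dp": [0.002,0.038,-0.165],"angular": [0,0,0.013],"hand": 0.04},{"dp": [0.002,0.038,-0.178],"angular": [0,0,0.013],"hand": 0.04},{"dp": [0.002,0.038,-0.178],"angular": [0,0,0.013],"hand": 0.01},{"dp": [0.002,0.038,-0.178],"angular": [0,0,0.013],"hand": 0.0},{"dp": [0.002,0.038,-0.178],"angular": [0,0,0.013],"hand": 0.0}]'

```text
clock: 5.88
tool_pos: [0.6055, 0.088, 0.0273]
eef_rot: [0.704, 0.71, 0.001, 0.001]
contact_force: [-0.4, 0.2, 0.2]
grip_width: 0.0129
finger_force: 0.0
```

Emit:
carry_out --increments '[{"dp": [0,0,0],"angular": [0,0,0],"hand": 0.0},{"dp": [0,0,0],"angular": [0,0,0],"hand": 0.0}]'

```text
clock: 6.12
tool_pos: [0.6055, 0.0881, 0.0266]
eef_rot: [0.704, 0.71, 0.001, 0.001]
contact_force: [0.8, 0.2, 1.4]
grip_width: 0.0092
finger_force: 30.0
```

Emit:
carry_out --increments '[{"dp": [0.002,0,0.0097],"angular": [0,0,0],"hand": 0.0},{"dp": [0.006,0,0.0188],"angular": [0,0,0],"hand": 0.0},{"dp": [0.012,0,0.027],"angular": [0,0,0],"hand": 0.0},{"dp": [0.0193,0,0.0338],"angular": [0,0,0],"hand": 0.0},{"dp": [0.0278,0,0.039],"angular": [0,0,0],"hand": 0.0},{"dp": [0.0372,0,0.0424],"angular": [0,0,0],"hand": 0.0},{"dp": [0.047,0,0.0439],"angular": [0,0,0],"hand": 0.0},{"dp": [0.057,0,0.0434],"angular": [0,0,0],"hand": 0.0}]'

```text
clock: 7.12
tool_pos: [0.6564, 0.0884, 0.0639]
eef_rot: [0.704, 0.71, -0.005, -0.005]
contact_force: [-3.9, 3.3, -26.6]
grip_width: 0.0091
finger_force: 30.0
```

Emit:
carry_out --increments '[{"dp": [0.003,0,0],"angular": [0,0,0],"hand": 0.0},{"dp": [0.003,0,0],"angular": [0,0,0],"hand": 0.0},{"dp": [0.003,0,0],"angular": [0,0,0],"hand": 0.03},{"dp": [0.003,0,0],"angular": [0,0,0],"hand": 0.03},{"dp": [0.003,0,0.02],"angular": [0,0,0],"hand": 0.03},{"dp": [0.003,0,0.05],"angular": [0,0,0],"hand": 0.03},{"dp": [-0.03,0,0.1],"angular": [0,0,0],"hand": 0.03},{"dp": [-0.09,0,0.14],"angular": [0,0,0],"hand": 0.06}]'

```text
clock: 8.12
tool_pos: [0.5824, 0.0879, 0.2096]
eef_rot: [0.704, 0.71, 0.004, 0.004]
contact_force: [-1.1, -0.8, -0.2]
grip_width: 0.0373
finger_force: 0.0
```

```bash
python3 -c "
from h import *
s,im=rep('wrist',ALL,'w3.png')
for c,l in marks(s,im).items(): print(c,*[x for x in l if .3<x[2][0]<.7],sep='\n ')
cv2.imwrite('pics/w3c.png',cv2.resize(im[0:240,60:380,::-1],(800,600),interpolation=cv2.INTER_CUBIC))
"
```

```text
slot_red [([261.0, 147.0], 0.65, [0.6006, 0.1126])]
slot_yellow [([263.0, 186.0], 0.77, [0.6033, 0.0622])]
slot_green [([126.0, 47.0], 0.65, [0.4238, 0.2485]), ([258.0, 220.0], 0.6, [0.5973, 0.0141])]
slot_blue [([262.0, 248.0], 0.87, [0.604, -0.0281])]
pocket [([262.0, 100.0], 0.9, [0.6004, 0.1727])]
keeper_bar [([318.0, 178.0], 0.86, [0.67, 0.0788])]
plate_red []
plate_yellow [([155.0, 223.0], 0.87, [0.4516, 0.0048]), ([260.0, 172.0], 0.45, [0.6001, 0.0786])]
plate_green [([142.0, 102.0], 0.98, [0.4448, 0.1739])]
hex_master []
[0.5824 0.0879 0.2096] [-0.0074  1.    ] [ 0.13  0.34  1.55 -0.    1.24  0.12] t 8.125 F [-1.1 -0.8 -0.2] w 0.03725290789289028 0.0
red
 ([236.3, 144.9], 120, [0.5694, 0.1165])
 ([289.7, 144.9], 97, [0.6354, 0.1172])
yellow
 ([129.0, 44.9], 234, [0.4324, 0.2487])
 ([112.1, 48.5], 19, [0.4081, 0.2468])
 ([288.6, 186.8], 102, [0.6359, 0.0635])
 ([236.9, 186.9], 94, [0.5701, 0.0631])
 ([136.8, 220.1], 53, [0.4315, 0.0152])
 ([161.5, 222.7], 31, [0.4674, 0.0124])
 ([176.1, 261.9], 340, [0.4826, -0.0477])
 ([321.6, 261.8], 347, [0.6899, -0.0474])
 ([314.7, 303.3], 2039, [0.688, -0.1224])
 ([171.2, 304.0], 786, [0.4664, -0.1251])
green
 ([122.7, 100.1], 60, [0.4238, 0.1771])
 ([147.9, 106.0], 64, [0.4584, 0.1674])
 ([237.0, 222.3], 46, [0.57, 0.0147])
 ([97.9, 270.1], 19, [0.3514, -0.0719])
blue
 ([56.0, 39.6], 646, [0.3154, 0.2746])
```

View pics/w3c.png

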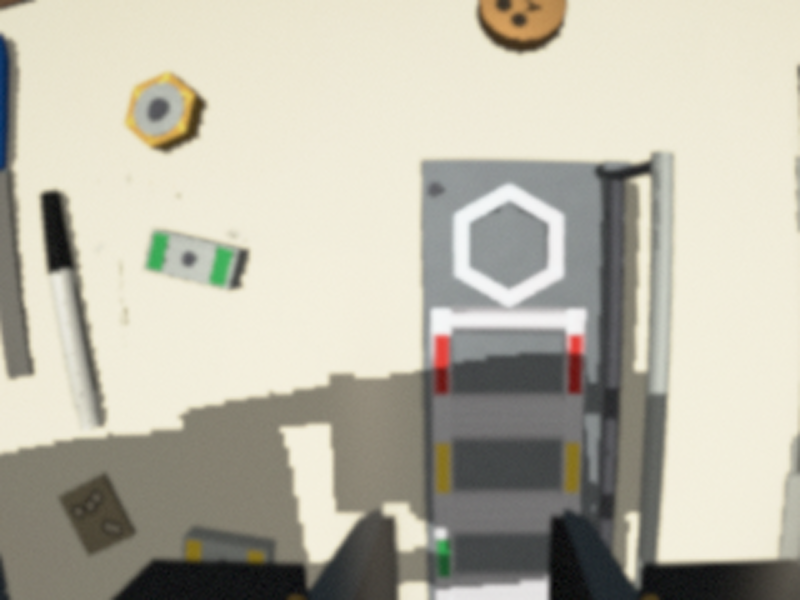

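Keeper is open; pocket has flats square to x, at crop (509,245). Hex at crop (163,110). Moving over the hex.

Emit:
carry_out --increments '[{"dp": [-0.05,0.03,-0.02],"angular": [0,0,0],"hand": 0.06},{"dp": [-0.1,0.06,-0.04],"angular": [0,0,0],"hand": 0.06},{"dp": [-0.14,0.09,-0.06],"angular": [0,0,0],"hand": 0.06},{"dp": [-0.155,0.1,-0.06],"angular": [0,0,0],"hand": 0.06},{"dp": [-0.155,0.1,-0.06],"angular": [0,0,0],"hand": 0.06},{"dp": [-0.155,0.1,-0.06],"angular": [0,0,0],"hand": 0.06}]'

```text
clock: 9.43
tool_pos: [0.4267, 0.1879, 0.1448]
eef_rot: [0.704, 0.71, 0.001, 0.001]
contact_force: [1.1, -0.4, 0.1]
grip_width: 0.0601
finger_force: 0.0
```

```bash
cat >> h.py <<'E'
def hexpose(s,im,n='wrist',ztop=.018):
    hsv=cv2.cvtColor(im,cv2.COLOR_RGB2HSV)
    m=((hsv[...,0]>=12)&(hsv[...,0]<=32)&(hsv[...,1]>90)&(hsv[...,2]>90)).astype(np.uint8)
    m[230:]=0
    cs,_=cv2.findContours(cv2.morphologyEx(m,cv2.MORPH_CLOSE,np.ones((3,3))),cv2.RETR_EXTERNAL,cv2.CHAIN_APPROX_NONE)
    for c in sorted(cs,key=cv2.contourArea)[::-1][:3]:
        P=np.array([onz(n,q,ztop,s)[:2] for q in c[:,0]]);h=cv2.convexHull(P.astype(np.float32))[:,0]
        # width function over angles
        th=np.radians(np.arange(0,180,1));w=np.array([np.ptp(h@[np.cos(t),np.sin(t)]) for t in th])
        w3=w.reshape(3,60).mean(0);k=w3.argmin()
        cen=[(h[:,i].max()+h[:,i].min())/2 for i in (0,1)]
        print('hex?',cv2.contourArea(c),'px',c[:,0].mean(0).round(1),'cen',np.round(cen,4),'flat normal deg',k,'(mod 60) width',w3[k].round(4),'max',w3.max().round(4))
E
python3 -c "
from h import *
s,im=rep('wrist',['hex_master'],'w4.png')
hexpose(s,im)
cv2.imwrite('pics/w4c.png',cv2.resize(im[60:240,120:360,::-1],(800,600),interpolation=cv2.INTER_CUBIC))
"
```

```text
hex_master [([244.0, 120.0], 0.77, [0.4219, 0.2494])]
[0.4267 0.1879 0.1448] [-0.0074  1.    ] [ 0.39  0.21  1.91 -0.    1.02  0.38] t 9.425 F [ 1.1 -0.4  0.1] w 0.06006327321406791 0.0
hex? 33381.5 px [196.2  50.3] cen [0.3821 0.3058] flat normal deg 46 (mod 60) width 0.478 max 0.5029
hex? 1039.0 px [246.  118.1] cen [0.4242 0.252 ] flat normal deg 47 (mod 60) width 0.0354 max 0.0394
hex? 899.0 px [412.7  83.3] cen [0.6076 0.2993] flat normal deg 39 (mod 60) width 0.042 max 0.0431
```

View pics/w4c.png

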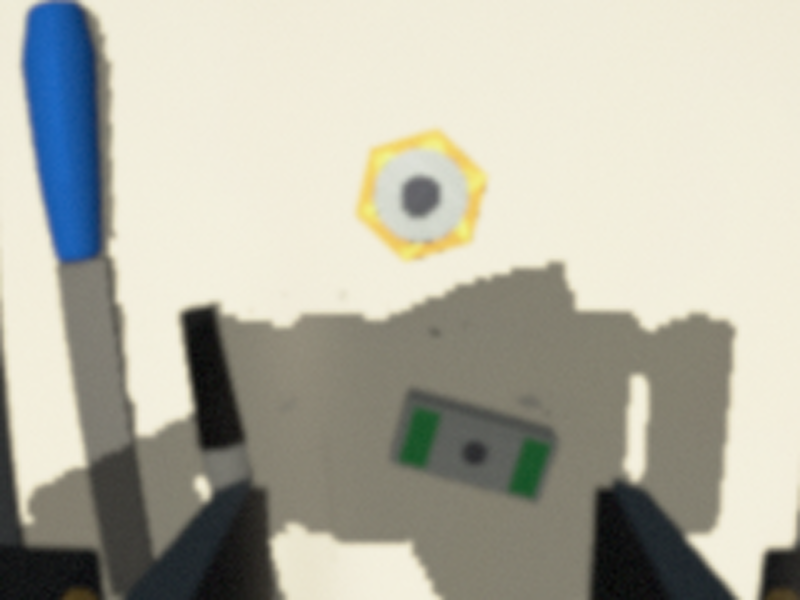

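Hex at (0.424,0.252), flat normal at −13°. Turn to match and go down part way, then check.

Emit:
carry_out --increments '[{"dp": [-0.001,0.03,-0.02],"angular": [0,0,-0.12],"hand": 0.06},{"dp": [-0.0025,0.064,-0.05],"angular": [0,0,-0.235],"hand": 0.06},{"dp": [-0.0025,0.064,-0.095],"angular": [0,0,-0.235],"hand": 0.06},{"dp": [-0.0025,0.064,-0.095],"angular": [0,0,-0.235],"hand": 0.06},{"dp": [-0.0025,0.064,-0.095],"angular": [0,0,-0.235],"hand": 0.06}]'

```text
clock: 10.15
tool_pos: [0.4235, 0.252, 0.0502]
eef_rot: [0.783, 0.622, 0.001, 0.0]
contact_force: [0.1, -0.7, -0.2]
grip_width: 0.06
finger_force: 0.0
```

```bash
python3 -c "
from h import *
s=monitor.sense();print(s['tool_pos'],R.from_quat(s['eef_rot']).as_matrix()[:2,0],s['joint_pos'].round(2))"
```

```text
[0.4235332  0.252021   0.05016901] [0.22614538 0.97409275] [ 0.51  0.36  1.98 -0.    0.8   0.74]
```

Emit:
carry_out --increments '[{"dp": [0.0005,0,-0.02],"angular": [0,0,0],"hand": 0.06},{"dp": [0.0005,0,-0.0395],"angular": [0,0,0],"hand": 0.06},{"dp": [0.0005,0,-0.0395],"angular": [0,0,0],"hand": 0.06},{"dp": [0.0005,0,-0.0395],"angular": [0,0,0],"hand": 0.03},{"dp": [0.0005,0,-0.0395],"angular": [0,0,0],"hand": 0.02},{"dp": [0.0005,0,-0.0395],"angular": [0,0,0],"hand": 0.02},{"dp": [0.0005,0,-0.0395],"angular": [0,0,0],"hand": 0.02},{"dp": [0.0005,0,-0.0395],"angular": [0,0,0],"hand": 0.02}]'

```text
clock: 11.15
tool_pos: [0.4233, 0.2523, 0.0104]
eef_rot: [0.783, 0.623, 0.001, 0.0]
contact_force: [0.2, -0.9, 6.0]
grip_width: 0.0353
finger_force: 30.0
```

Emit:
carry_out --increments '[{"dp": [0,0,0.03],"angular": [0,0,0],"hand": 0.02},{"dp": [0,0,0.06],"angular": [0,0,0],"hand": 0.02},{"dp": [0.04,-0.02,0.08],"angular": [0,0,0.12],"hand": 0.02},{"dp": [0.09,-0.04,0.08],"angular": [0,0,0.235],"hand": 0.02},{"dp": [0.13,-0.06,0.08],"angular": [0,0,0.24],"hand": 0.02},{"dp": [0.165,-0.08,0.08],"angular": [0,0,0.24],"hand": 0.02},{"dp": [0.165,-0.08,0.08],"angular": [0,0,0.24],"hand": 0.02},{"dp": [0.165,-0.08,0.08],"angular": [0,0,0.24],"hand": 0.02}]'

```text
clock: 12.15
tool_pos: [0.5863, 0.172, 0.0887]
eef_rot: [0.703, 0.712, -0.001, -0.001]
contact_force: [-1.1, -0.5, -1.3]
grip_width: 0.0355
finger_force: 30.0
```

```bash
python3 -c "
from h import *
im=cv2.imread('pics/w3.png')[:,:,::-1]
s={'tool_pos':[0.5824,0.0879,0.2096],'eef_rot':[0.704,0.71,0.004,0.004]}
m=((im.min(2)>195)).astype(np.uint8);m[:70]=0;m[122:]=0;m[:,:240]=0;m[:,288:]=0
N,l,st,ce=cv2.connectedComponentsWithStats(m);print(st,ce)
i=1+st[1:,4].argmax()
P=np.array([onz('wrist',(x,y),.017,s)[:2] for y,x in np.argwhere(l==i)])
h=cv2.convexHull(P.astype(np.float32))[:,0]
th=np.radians(np.arange(180));w=np.array([np.ptp(h@[np.cos(t),np.sin(t)]) for t in th]).reshape(3,60).mean(0)
print((h.max(0)+h.min(0))/2,w.argmin(),w.min(),w.max())
s=monitor.sense();print(s['tool_pos'],R.from_quat(s['eef_rot']).as_matrix()[:2,0],s['joint_pos'].round(2),s['finger_force'],s['grip_width'])
rep('wrist',['hex_master'],'w5.png')
"
```

```text
[[     0      0    512    384 195786]
 [   241     74     45     48    822]] [[255.46806207 191.89411398]
 [263.10705596  97.62895377]]
[0.60159427 0.17490786] 1 0.05337141003945043 0.05899547036755184
[0.58633987 0.17196446 0.08873888] [-0.0127275   0.99991897] [0.27 0.48 1.65 0.   1.02 0.25] 29.99893231666647 0.03553236835855487
hex_master [([248.0, 225.0], 0.77, [0.586, 0.1387])]
[0.5863 0.172  0.0887] [-0.0127  0.9999] [0.27 0.48 1.65 0.   1.02 0.25] t 12.15 F [-1.1 -0.5 -1.3] w 0.03553236835855487 29.99893231666647
```

View pics/w5.png

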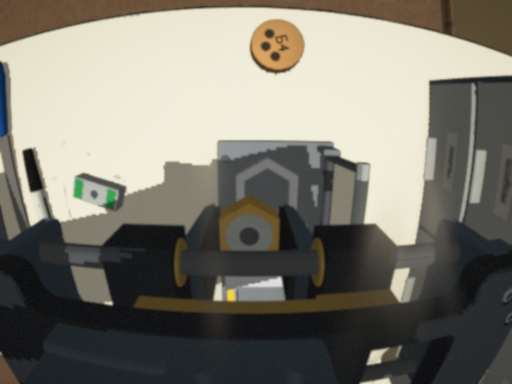

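Hex held at (249,235), pocket ring behind it at (267,190). Positioning over the pocket at (0.602,0.174).

Emit:
carry_out --increments '[{"dp": [0.008,0.001,-0.01],"angular": [0,0,-0.004],"hand": 0.02},{"dp": [0.0155,0.002,-0.03],"angular": [0,0,-0.004],"hand": 0.02},{"dp": [0.0155,0.002,-0.05],"angular": [0,0,-0.004],"hand": 0.02},{"dp": [0.0155,0.002,-0.058],"angular": [0,0,-0.004],"hand": 0.02},{"dp": [0.0155,0.002,-0.058],"angular": [0,0,-0.004],"hand": 0.02},{"dp": [0.0155,0.002,-0.058],"angular": [0,0,-0.004],"hand": 0.02}]'

```text
clock: 13.0
tool_pos: [0.6036, 0.1742, 0.032]
eef_rot: [0.704, 0.71, 0.001, 0.0]
contact_force: [0.0, 1.2, -1.8]
grip_width: 0.0356
finger_force: 30.0
```

Emit:
carry_out --increments '[{"dp": [0,0,-0.002],"angular": [0,0,0],"hand": 0.02},{"dp": [0,0,-0.004],"angular": [0,0,0],"hand": 0.02},{"dp": [0,0,-0.0055],"angular": [0,0,0],"hand": 0.02},{"dp": [0,0,-0.0055],"angular": [0,0,0],"hand": 0.02}]'

```text
clock: 13.5
tool_pos: [0.6033, 0.1741, 0.0273]
eef_rot: [0.704, 0.71, 0.0, 0.0]
contact_force: [-1.8, -0.1, 4.1]
grip_width: 0.0354
finger_force: 30.0
```

Emit:
carry_out --increments '[{"dp": [-0.001,0,-0.002],"angular": [0,0,0],"hand": 0.02},{"dp": [-0.002,0,-0.003],"angular": [0,0,0],"hand": 0.02},{"dp": [-0.002,0.001,-0.003],"angular": [0,0,0],"hand": 0.02},{"dp": [-0.001,0.001,-0.003],"angular": [0,0,0],"hand": 0.02}]'

```text
clock: 14.0
tool_pos: [0.6027, 0.1752, 0.0241]
eef_rot: [0.704, 0.71, 0.001, 0.0]
contact_force: [-0.1, 0.5, 3.8]
grip_width: 0.0366
finger_force: 3.1
```

Emit:
carry_out --increments '[{"dp": [0,0,0],"angular": [0,0,0],"hand": 0.02},{"dp": [0,0,0],"angular": [0,0,0],"hand": 0.02},{"dp": [0,0,0],"angular": [0,0,0],"hand": 0.02}]'

```text
clock: 14.38
tool_pos: [0.6027, 0.1752, 0.0239]
eef_rot: [0.704, 0.71, 0.001, 0.0]
contact_force: [-0.9, -0.1, 7.1]
grip_width: 0.0355
finger_force: 30.0
```

```bash
python3 -c "
from h import *
s,im=rep('wrist',['hex_master','pocket'])
cv2.imwrite('pics/w6c.png',cv2.resize(im[130:280,150:350,::-1],(800,600),interpolation=cv2.INTER_CUBIC))
"
```

```text
hex_master [([250.0, 227.0], 0.79, [0.6044, 0.1669])]
pocket []
[0.6027 0.1752 0.0239] [-0.009  1.   ] [0.26 0.57 1.68 0.   0.89 0.26] t 14.375 F [-0.9 -0.1  7.1] w 0.03550994907788136 30.042195741862088
```

View pics/w6c.png

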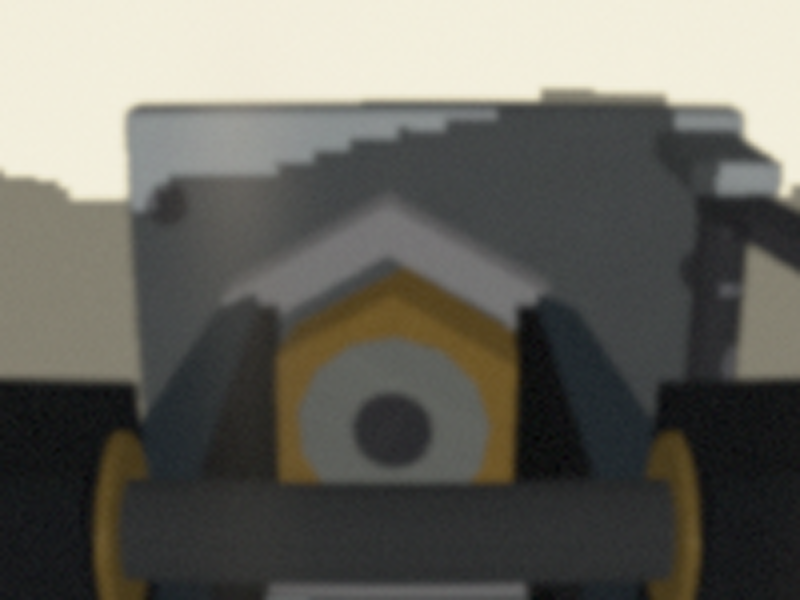

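```bash
python3 -c "
from h import *
s=monitor.sense()
for p,z in [((247.7,195.5),.017),((247.7,178),.017),((250.5,196.2),.035),((250.5,196.2),.033),((248,238),.035),((248.3,237.5),.033),((206.5,205),.017),((286.5,203),.017)]: print(p,z,onz('wrist',p,z,s)[:2].round(4))
im=cv2.imread('pics/w3.png')
s={'tool_pos':[0.5824,0.0879,0.2096],'eef_rot':[0.704,0.71,0.004,0.004]}
for p in [(509,183),(509,307),(455,215),(455,275),(563,215),(563,275),(509,200),(509,289)]: print(p,onz('wrist',(60+p[0]*.4,p[1]*.4),.017,s)[:2].round(4))
"
```

```text
(247.7, 195.5) 0.017 [0.6024 0.1958]
(247.7, 178) 0.017 [0.6023 0.207 ]
(250.5, 196.2) 0.035 [0.604  0.2009]
(250.5, 196.2) 0.033 [0.604  0.2003]
(248, 238) 0.035 [0.6028 0.175 ]
(248.3, 237.5) 0.033 [0.6029 0.1744]
(206.5, 205) 0.017 [0.5763 0.1892]
(286.5, 203) 0.017 [0.627 0.191]
(509, 183) [0.6018 0.2047]
(509, 307) [0.6025 0.1439]
(455, 215) [0.576  0.1886]
(455, 275) [0.5762 0.1593]
(563, 215) [0.6282 0.1897]
(563, 275) [0.6286 0.1602]
(509, 200) [0.6019 0.1963]
(509, 289) [0.6024 0.1527]
```

Hex still stands on the rim (side face fully visible), about 1 mm too far in +x; the grip slackened and slid down it. Regrip a bit higher, then shuffle.

Emit:
carry_out --increments '[{"dp": [0,0,0.001],"angular": [0,0,0],"hand": 0.042},{"dp": [0,0,0.0035],"angular": [0,0,0],"hand": 0.042},{"dp": [0,0,0.005],"angular": [0,0,0],"hand": 0.042},{"dp": [0,0,0.005],"angular": [0,0,0],"hand": 0.042},{"dp": [0,0,0.005],"angular": [0,0,0],"hand": 0.02},{"dp": [0,0,0.005],"angular": [0,0,0],"hand": 0.02},{"dp": [0,0,0.005],"angular": [0,0,0],"hand": 0.02}]'

```text
clock: 15.4
tool_pos: [0.6043, 0.1752, 0.0301]
eef_rot: [0.704, 0.71, 0.002, 0.002]
contact_force: [1.7, 0.0, 10.1]
grip_width: 0.0207
finger_force: 22.1
```

Emit:
carry_out --increments '[{"dp": [-0.0005,0,-0.0015],"angular": [0,0,0],"hand": 0.02},{"dp": [-0.001,-0.0005,-0.002],"angular": [0,0,0],"hand": 0.02},{"dp": [-0.0015,-0.001,-0.0025],"angular": [0,0,0],"hand": 0.02},{"dp": [-0.002,-0.001,-0.0025],"angular": [0,0,0],"hand": 0.02}]'

```text
clock: 15.9
tool_pos: [0.6044, 0.175, 0.03]
eef_rot: [0.704, 0.71, 0.005, 0.003]
contact_force: [2.7, -0.3, 16.8]
grip_width: 0.0201
finger_force: 27.0
```

Emit:
carry_out --increments '[{"dp": [0,0,0.005],"angular": [0,0,0],"hand": 0.025},{"dp": [0,0,0.02],"angular": [0,0,0],"hand": 0.05},{"dp": [0,-0.04,0.06],"angular": [0,0,0],"hand": 0.05},{"dp": [0,-0.06,0.1],"angular": [0,0,0],"hand": 0.05},{"dp": [0,-0.07,0.12],"angular": [0,0,0],"hand": 0.05},{"dp": [0,-0.07,0.12],"angular": [0,0,0],"hand": 0.05}]'

```text
clock: 16.65
tool_pos: [0.6005, 0.1036, 0.1472]
eef_rot: [0.704, 0.71, 0.001, 0.001]
contact_force: [1.0, 0.4, 0.4]
grip_width: 0.0501
finger_force: 0.0
```

```bash
python3 -c "
from h import *
s,im=rep('wrist',['hex_master','pocket'])
hexpose(s,im,ztop=.026)
cv2.imwrite('pics/w7c.png',cv2.resize(im[50:200,150:350,::-1],(800,600),interpolation=cv2.INTER_CUBIC))
"
```

```text
hex_master [([250.0, 111.0], 0.64, [0.6022, 0.1744])]
pocket []
[0.6005 0.1036 0.1472] [-0.0078  1.    ] [0.15 0.42 1.59 0.   1.13 0.14] t 16.65 F [1.  0.4 0.4] w 0.05009718115935058 0.0
hex? 1449.0 px [ 7.7 62.7] cen [0.3123 0.2513] flat normal deg 1 (mod 60) width 0.1476 max 0.1556
hex? 1098.5 px [250.8 111.2] cen [0.6024 0.1748] flat normal deg 1 (mod 60) width 0.0357 max 0.0397
hex? 325.5 px [256.6   4.4] cen [0.6075 0.2824] flat normal deg 31 (mod 60) width 0.0275 max 0.0291
```

View pics/w7c.png

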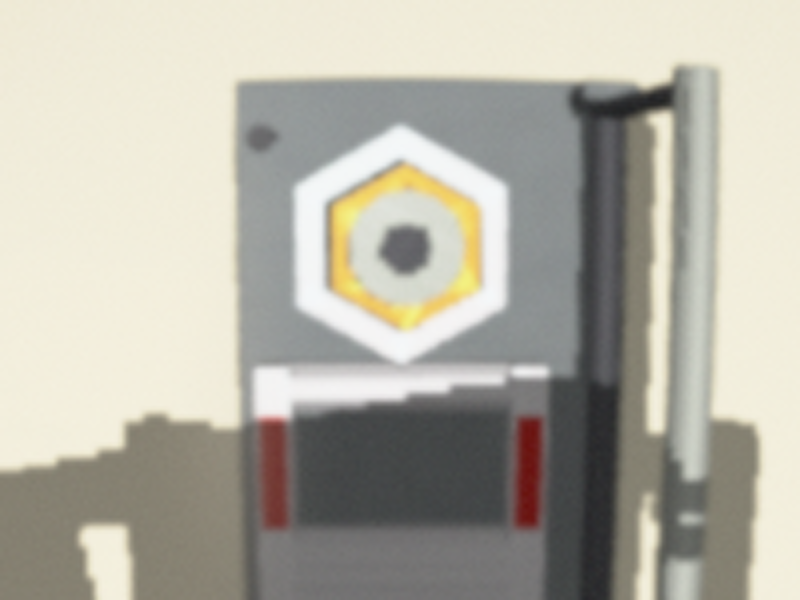

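Hex is home (centred in its ring, top outline at correct size). Next the green plate.

Emit:
carry_out --increments '[{"dp": [-0.02,0.01,0.01],"angular": [0,0,0.18],"hand": 0.06},{"dp": [-0.04,0.02,0.01],"angular": [0,0,0.36],"hand": 0.06},{"dp": [-0.06,0.03,0.01],"angular": [0,0,0.54],"hand": 0.06},{"dp": [-0.08,0.04,0.01],"angular": [0,0,0.72],"hand": 0.06},{"dp": [-0.1,0.05,0.01],"angular": [0,0,0.9],"hand": 0.06},{"dp": [-0.11,0.06,0],"angular": [0,0,1.08],"hand": 0.06},{"dp": [-0.11,0.06,0],"angular": [0,0,1.26],"hand": 0.06},{"dp": [-0.11,0.06,0],"angular": [0,0,1.288],"hand": 0.06}]'

```text
clock: 17.8
tool_pos: [0.4891, 0.1644, 0.1443]
eef_rot: [0.136, 0.991, -0.0, -0.001]
contact_force: [-1.4, -0.4, 0.3]
grip_width: 0.0597
finger_force: 0.0
```

```bash
cat >> h.py <<'E'
def plate(c,near=None,f=None,z=.018,n='wrist'):
    s,im=snap(n,f)
    for c in ([c] if isinstance(c,str) else c):
        L=[x for x in marks(s,im,z,n)[c] if near is None or np.hypot(x[2][0]-near[0],x[2][1]-near[1])<.05]
        for i in range(len(L)):
            for j in range(i):
                a,b=np.array(L[i][2]),np.array(L[j][2]);d=a-b
                if .02<np.hypot(*d)<.06: print(c,'cen',((a+b)/2).round(4),'ang deg',np.degrees(np.arctan2(d[1],d[0])).round(1)%180,'len',np.hypot(*d).round(4),'area',L[i][1],L[j][1],L[i][0])
    print(np.round(s['tool_pos'],4),'yaw',np.degrees(np.arctan2(*R.from_quat(s['eef_rot']).as_matrix()[[1,0],0])).round(2),s['joint_pos'].round(2),'t',round(s['clock'],1))
    return s,im
E
python3 -c "
from h import *
plate(['green','yellow','red'],f='w8.png')"
```

```text
green cen [0.4416 0.1717] ang deg 164.7 len 0.0363 area 116 122 [243.2, 152.0]
green cen [ 0.369  -0.0771] ang deg 155.7 len 0.0357 area 44 47 [31.9, 155.8]
yellow cen [0.3562 0.4875] ang deg 55.6 len 0.0251 area 33 42 [478.6, 18.5]
yellow cen [0.3514 0.5681] ang deg 137.9 len 0.0266 area 28 21 [505.9, 17.1]
yellow cen [0.363  0.4807] ang deg 14.6 len 0.0286 area 15 42 [474.5, 29.0]
yellow cen [0.36 0.56] ang deg 137.5 len 0.0503 area 22 21 [502.4, 29.4]
yellow cen [0.371  0.5204] ang deg 71.3 len 0.0477 area 22 33 [502.4, 29.4]
yellow cen [0.3699 0.5511] ang deg 137.0 len 0.0238 area 22 28 [502.4, 29.4]
yellow cen [0.3777 0.5137] ang deg 88.2 len 0.0587 area 22 15 [502.4, 29.4]
yellow cen [0.3694 0.4776] ang deg 1.4 len 0.0405 area 20 42 [473.9, 39.1]
yellow cen [0.3764 0.488 ] ang deg 143.2 len 0.0329 area 20 33 [473.9, 39.1]
yellow cen [0.4493 0.0085] ang deg 171.4 len 0.036 area 123 135 [109.0, 199.5]
yellow cen [0.6204 0.2611] ang deg 172.8 len 0.0398 area 89 146 [356.1, 276.0]
yellow cen [0.6546 0.2403] ang deg 128.3 len 0.0466 area 2306 89 [331.2, 302.0]
yellow cen [1.0223 0.6022] ang deg 104.7 len 0.0264 area 49 19 [499.4, 359.3]
red cen [ 0.4571 -0.0676] ang deg 165.7 len 0.0359 area 87 95 [63.0, 220.1]
[0.4891 0.1644 0.1443] yaw 164.34 [ 0.3   0.29  1.8   0.    1.06 -1.  ] t 17.8
```

Emit:
carry_out --increments '[{"dp": [-0.03,0.004,-0.02],"angular": [0,0,0.006],"hand": 0.06},{"dp": [-0.0475,0.0073,-0.06],"angular": [0,0,0.006],"hand": 0.06},{"dp": [-0.0475,0.0073,-0.11],"angular": [0,0,0.006],"hand": 0.06},{"dp": [-0.0475,0.0073,-0.132],"angular": [0,0,0.006],"hand": 0.06},{"dp": [-0.0475,0.0073,-0.134],"angular": [0,0,0.006],"hand": 0.04},{"dp": [-0.0475,0.0073,-0.134],"angular": [0,0,0.006],"hand": 0.01},{"dp": [-0.0475,0.0073,-0.134],"angular": [0,0,0.006],"hand": 0.01},{"dp": [-0.0475,0.0073,-0.134],"angular": [0,0,0.006],"hand": 0.01}]'

```text
clock: 18.85
tool_pos: [0.4432, 0.1715, 0.0124]
eef_rot: [0.134, 0.991, 0.0, 0.001]
contact_force: [0.2, 0.0, -1.0]
grip_width: 0.0228
finger_force: 0.0
```

Emit:
carry_out --increments '[{"dp": [0,0,0],"angular": [0,0,0],"hand": 0.01},{"dp": [0,0,0],"angular": [0,0,0],"hand": 0.01}]'

```text
clock: 19.1
tool_pos: [0.4432, 0.1715, 0.0124]
eef_rot: [0.134, 0.991, 0.0, 0.001]
contact_force: [-0.2, 0.2, 5.7]
grip_width: 0.0219
finger_force: 30.0
```

Emit:
carry_out --increments '[{"dp": [0,0,0.04],"angular": [0,0,0],"hand": 0.01},{"dp": [0,0,0.08],"angular": [0,0,0],"hand": 0.01},{"dp": [0.03,-0.03,0.08],"angular": [0,0,0.1],"hand": 0.01},{"dp": [0.065,-0.065,0.08],"angular": [0,0,0.2],"hand": 0.01},{"dp": [0.1,-0.1,0.08],"angular": [0,0,0.277],"hand": 0.01},{"dp": [0.135,-0.135,0.08],"angular": [0,0,0.277],"hand": 0.01},{"dp": [0.161,-0.157,0.08],"angular": [0,0,0.277],"hand": 0.01},{"dp": [0.161,-0.157,0.08],"angular": [0,0,0.277],"hand": 0.01}]'

```text
clock: 20.1
tool_pos: [0.6049, 0.0126, 0.0908]
eef_rot: [-0.003, 1.0, -0.0, 0.0]
contact_force: [-0.3, 0.1, -2.0]
grip_width: 0.0218
finger_force: 30.0
```

Emit:
carry_out --increments '[{"dp": [0,0,-0.025],"angular": [0,0,0],"hand": 0.01},{"dp": [0,0,-0.05],"angular": [0,0,0],"hand": 0.01},{"dp": [0,0,-0.055],"angular": [0,0,0],"hand": 0.01},{"dp": [0,0,-0.055],"angular": [0,0,0],"hand": 0.01}]'

```text
clock: 20.6
tool_pos: [0.6032, 0.0148, 0.0367]
eef_rot: [-0.005, 1.0, 0.0, -0.0]
contact_force: [-0.3, -0.2, -1.1]
grip_width: 0.0217
finger_force: 30.0
```

```bash
python3 -c "
from h import *
s,im=plate('green',(.6,.015),z=.043)
print(s['grip_width'],s['contact_force'])
cv2.imwrite('pics/w9c.png',cv2.resize(im[130:280,150:350,::-1],(800,600),interpolation=cv2.INTER_CUBIC))
"
```

```text
[0.6032 0.0148 0.0367] yaw -179.44 [ 0.01  0.52  1.73  0.    0.89 -1.58] t 20.6
0.021696291526046258 [-0.28107186 -0.16540776 -1.05340467]
```

View pics/w9c.png

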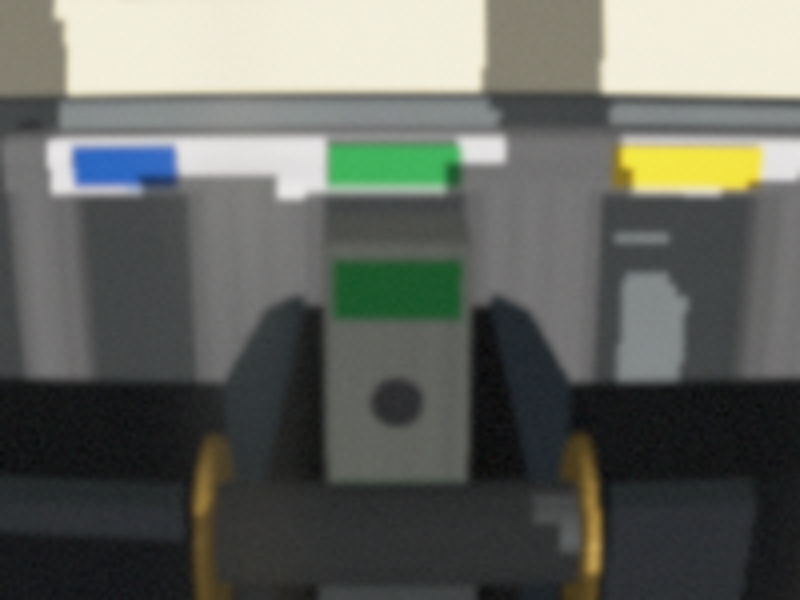

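Plate is aligned with the green slot (both near crop column 395). Lowering.

Emit:
carry_out --increments '[{"dp": [0,0,-0.005],"angular": [0,0,0],"hand": 0.01},{"dp": [0,0,-0.009],"angular": [0,0,0],"hand": 0.01},{"dp": [0,0,-0.013],"angular": [0,0,0],"hand": 0.01},{"dp": [0,0,-0.0165],"angular": [0,0,0],"hand": 0.01},{"dp": [0,0,-0.0175],"angular": [0,0,0],"hand": 0.01},{"dp": [0,0,-0.0175],"angular": [0,0,0],"hand": 0.01}]'

```text
clock: 21.4
tool_pos: [0.6036, 0.0143, 0.0204]
eef_rot: [-0.005, 1.0, 0.0, 0.0]
contact_force: [-3.1, 0.2, 7.2]
grip_width: 0.0217
finger_force: 30.0
```

Emit:
carry_out --increments '[{"dp": [0,0,0],"angular": [0,0,0],"hand": 0.034},{"dp": [0,0,0],"angular": [0,0,0],"hand": 0.034},{"dp": [0,0,0.02],"angular": [0,0,0],"hand": 0.034},{"dp": [0,0,0.07],"angular": [0,0,0],"hand": 0.06},{"dp": [-0.03,0,0.11],"angular": [0,0,-0.08],"hand": 0.06},{"dp": [-0.08,0,0.125],"angular": [0,0,-0.16],"hand": 0.06},{"dp": [-0.11,0,0.125],"angular": [0,0,-0.16],"hand": 0.06},{"dp": [-0.11,0,0.125],"angular": [0,0,-0.16],"hand": 0.06}]'

```text
clock: 22.4
tool_pos: [0.4918, 0.0143, 0.1443]
eef_rot: [0.075, 0.997, 0.0, -0.0]
contact_force: [0.7, -0.1, -0.6]
grip_width: 0.0599
finger_force: 0.0
```

```bash
python3 -c "
from h import *
plate(['yellow','red'],(.45,-.03))"
```

```text
yellow cen [0.4494 0.008 ] ang deg 171.6 len 0.0364 area 184 181 [236.3, 158.4]
red cen [ 0.457  -0.0686] ang deg 165.2 len 0.0359 area 183 190 [164.3, 176.5]
[0.4918 0.0143 0.1443] yaw 171.36 [ 0.01  0.25  1.86  0.    1.04 -1.41] t 22.4
```

Emit:
carry_out --increments '[{"dp": [-0.03,-0.004,-0.02],"angular": [0,0,0.004],"hand": 0.05},{"dp": [-0.0424,-0.0063,-0.06],"angular": [0,0,0.004],"hand": 0.05},{"dp": [-0.0424,-0.0063,-0.11],"angular": [0,0,0.004],"hand": 0.05},{"dp": [-0.0424,-0.0063,-0.132],"angular": [0,0,0.004],"hand": 0.05},{"dp": [-0.0424,-0.0063,-0.133],"angular": [0,0,0.004],"hand": 0.05},{"dp": [-0.0424,-0.0063,-0.133],"angular": [0,0,0.004],"hand": 0.015},{"dp": [-0.0424,-0.0063,-0.133],"angular": [0,0,0.004],"hand": 0.015},{"dp": [-0.0424,-0.0063,-0.133],"angular": [0,0,0.004],"hand": 0.015}]'

```text
clock: 23.45
tool_pos: [0.4522, 0.008, 0.012]
eef_rot: [0.073, 0.997, 0.0, 0.001]
contact_force: [0.5, -0.3, 2.2]
grip_width: 0.0258
finger_force: 30.0
```

Emit:
carry_out --increments '[{"dp": [0,0,0],"angular": [0,0,0],"hand": 0.015},{"dp": [0,0,0],"angular": [0,0,0],"hand": 0.015}]'

```text
clock: 23.7
tool_pos: [0.4521, 0.008, 0.0119]
eef_rot: [0.073, 0.997, 0.0, 0.001]
contact_force: [-0.5, -0.6, 6.2]
grip_width: 0.0256
finger_force: 30.0
```

Emit:
carry_out --increments '[{"dp": [0,0,0.04],"angular": [0,0,0],"hand": 0.015},{"dp": [0,0,0.08],"angular": [0,0,0],"hand": 0.015},{"dp": [0.04,0.02,0.08],"angular": [0,0,0.08],"hand": 0.015},{"dp": [0.08,0.04,0.08],"angular": [0,0,0.156],"hand": 0.015},{"dp": [0.12,0.055,0.08],"angular": [0,0,0.156],"hand": 0.015},{"dp": [0.153,0.055,0.07],"angular": [0,0,0.156],"hand": 0.015},{"dp": [0.153,0.055,0.04],"angular": [0,0,0.156],"hand": 0.015},{"dp": [0.153,0.055,0.027],"angular": [0,0,0.156],"hand": 0.015}]'

```text
clock: 24.7
tool_pos: [0.6024, 0.0629, 0.0357]
eef_rot: [-0.005, 1.0, -0.0, -0.002]
contact_force: [-0.4, 0.6, -2.6]
grip_width: 0.0256
finger_force: 30.0
```

Emit:
carry_out --increments '[{"dp": [0,0,0],"angular": [0,0,0],"hand": 0.015},{"dp": [0,0,0],"angular": [0,0,0],"hand": 0.015}]'

```text
clock: 24.95
tool_pos: [0.6045, 0.063, 0.039]
eef_rot: [-0.005, 1.0, 0.0, 0.001]
contact_force: [-0.1, 0.9, -1.4]
grip_width: 0.0256
finger_force: 30.0
```

```bash
python3 -c "
from h import *
s,im=plate('green',(.6,.015),'w10.png',z=.043)
print(s['grip_width'],s['contact_force'])
for z in (.017,.045):
  print(z,[(x[0],x[1],x[2]) for x in marks(s,im,z)['yellow'] if x[0][1]<230])
"
```

```text
[0.6045 0.063  0.039 ] yaw -179.47 [ 0.08  0.52  1.72  0.    0.9  -1.5 ] t 24.9
0.02561559661060417 [-0.14015882  0.93445232 -1.4016738 ]
0.017 [([249.3, 167.5], 392, [0.5699, 0.063]), ([249.0, 200.5], 546, [0.5928, 0.063]), ([393.6, 198.4], 34, [0.591, 0.1699]), ([413.5, 198.7], 59, [0.5914, 0.188]), ([419.5, 217.2], 37, [0.6067, 0.1969]), ([380.8, 218.2], 58, [0.6065, 0.1614])]
0.045 [([249.3, 167.5], 392, [0.5641, 0.0629]), ([249.0, 200.5], 546, [0.5836, 0.0629]), ([393.6, 198.4], 34, [0.5822, 0.1542]), ([413.5, 198.7], 59, [0.5824, 0.1697]), ([419.5, 217.2], 37, [0.5955, 0.1773]), ([380.8, 218.2], 58, [0.5954, 0.147])]
```

Emit:
carry_out --increments '[{"dp": [0,0,-0.006],"angular": [0,0,0],"hand": 0.015},{"dp": [0,0,-0.011],"angular": [0,0,0],"hand": 0.015},{"dp": [0,0,-0.015],"angular": [0,0,0],"hand": 0.015},{"dp": [0,0,-0.0185],"angular": [0,0,0],"hand": 0.015},{"dp": [0,0,-0.0202],"angular": [0,0,0],"hand": 0.015},{"dp": [0,0,-0.0202],"angular": [0,0,0],"hand": 0.015}]'

```text
clock: 25.75
tool_pos: [0.6041, 0.063, 0.0199]
eef_rot: [-0.005, 1.0, 0.0, 0.0]
contact_force: [-5.6, -0.5, 11.4]
grip_width: 0.0255
finger_force: 30.0
```

Emit:
carry_out --increments '[{"dp": [0,0,0],"angular": [0,0,0],"hand": 0.038},{"dp": [0,0,0],"angular": [0,0,0],"hand": 0.038},{"dp": [0,0,0.02],"angular": [0,0,0],"hand": 0.038},{"dp": [0,0,0.07],"angular": [0,0,0],"hand": 0.06},{"dp": [-0.03,-0.04,0.11],"angular": [0,0,-0.1],"hand": 0.06},{"dp": [-0.07,-0.08,0.125],"angular": [0,0,-0.2],"hand": 0.06},{"dp": [-0.104,-0.128,0.125],"angular": [0,0,-0.267],"hand": 0.06},{"dp": [-0.104,-0.128,0.125],"angular": [0,0,-0.267],"hand": 0.06}]'

```text
clock: 26.75
tool_pos: [0.498, -0.0672, 0.143]
eef_rot: [0.131, 0.991, -0.0, -0.0]
contact_force: [-0.3, -0.3, -0.2]
grip_width: 0.0597
finger_force: 0.0
```

Emit:
carry_out --increments '[{"dp": [0,0,0],"angular": [0,0,0],"hand": 0.06}]'

```text
clock: 26.88
tool_pos: [0.5007, -0.0649, 0.1428]
eef_rot: [0.129, 0.992, 0.0, 0.0]
contact_force: [0.3, 1.0, -1.1]
grip_width: 0.0594
finger_force: 0.0
```

```bash
python3 -c "
from h import *
plate(['red'],(.45,-.06))"
```

```text
red cen [ 0.457  -0.0688] ang deg 163.8 len 0.0359 area 231 216 [233.5, 158.1]
[ 0.5007 -0.0649  0.1428] yaw 165.2 [-0.15  0.27  1.83  0.    1.04 -1.46] t 26.9
```

Emit:
carry_out --increments '[{"dp": [-0.03,-0.003,-0.02],"angular": [0,0,-0.015],"hand": 0.055},{"dp": [-0.045,-0.004,-0.06],"angular": [0,0,-0.015],"hand": 0.055},{"dp": [-0.045,-0.004,-0.11],"angular": [0,0,-0.015],"hand": 0.055},{"dp": [-0.045,-0.004,-0.132],"angular": [0,0,-0.015],"hand": 0.055},{"dp": [-0.045,-0.004,-0.132],"angular": [0,0,-0.015],"hand": 0.055},{"dp": [-0.045,-0.004,-0.132],"angular": [0,0,-0.015],"hand": 0.02},{"dp": [-0.045,-0.004,-0.132],"angular": [0,0,-0.015],"hand": 0.02},{"dp": [-0.045,-0.004,-0.132],"angular": [0,0,-0.015],"hand": 0.02}]'

```text
clock: 27.92
tool_pos: [0.456, -0.069, 0.0117]
eef_rot: [0.136, 0.991, 0.0, 0.001]
contact_force: [1.2, 1.0, 2.0]
grip_width: 0.03
finger_force: 30.0
```

Emit:
carry_out --increments '[{"dp": [0,0,0],"angular": [0,0,0],"hand": 0.02},{"dp": [0,0,0],"angular": [0,0,0],"hand": 0.02}]'

```text
clock: 28.18
tool_pos: [0.456, -0.069, 0.0117]
eef_rot: [0.136, 0.991, 0.0, 0.001]
contact_force: [-0.0, 1.4, 5.7]
grip_width: 0.0296
finger_force: 30.0
```

Emit:
carry_out --increments '[{"dp": [0,0,0.04],"angular": [0,0,0],"hand": 0.02},{"dp": [0,0,0.08],"angular": [0,0,0],"hand": 0.02},{"dp": [0.035,0.045,0.08],"angular": [0,0,0.1],"hand": 0.02},{"dp": [0.07,0.09,0.08],"angular": [0,0,0.2],"hand": 0.02},{"dp": [0.105,0.135,0.08],"angular": [0,0,0.281],"hand": 0.02},{"dp": [0.14,0.175,0.08],"angular": [0,0,0.281],"hand": 0.02},{"dp": [0.146,0.185,0.08],"angular": [0,0,0.281],"hand": 0.02},{"dp": [0.146,0.185,0.06],"angular": [0,0,0.281],"hand": 0.02}]'

```text
clock: 29.18
tool_pos: [0.6021, 0.1168, 0.0712]
eef_rot: [-0.005, 1.0, 0.0, 0.001]
contact_force: [-1.0, -0.4, -2.1]
grip_width: 0.03
finger_force: 30.0
```

Emit:
carry_out --increments '[{"dp": [0,0,-0.03],"angular": [0,0,0],"hand": 0.02},{"dp": [0,0,-0.033],"angular": [0,0,0],"hand": 0.02},{"dp": [0,0,-0.033],"angular": [0,0,0],"hand": 0.02}]'

```text
clock: 29.55
tool_pos: [0.6011, 0.1156, 0.0382]
eef_rot: [-0.004, 1.0, -0.0, -0.0]
contact_force: [0.2, 0.1, -2.1]
grip_width: 0.0296
finger_force: 30.0
```

```bash
python3 -c "
from h import *
s,im=plate('green',(.6,.015),'w11.png',z=.043)
print(s['grip_width'],s['contact_force'])
print([(x[0],x[1],x[2]) for x in marks(s,im,.017)['red'] if x[0][1]<230])
"
```

```text
green cen [0.5874 0.0248] ang deg 171.4 len 0.0467 area 139 203 [108.1, 240.9]
green cen [0.5944 0.0224] ang deg 175.9 len 0.0323 area 139 236 [108.1, 240.9]
[0.6011 0.1156 0.0382] yaw -179.56 [ 0.17  0.53  1.7  -0.    0.91 -1.41] t 29.6
0.0295846705434358 [ 0.20075491  0.07330663 -2.11330406]
[([249.6, 172.4], 437, [0.5695, 0.1158]), ([249.0, 206.5], 628, [0.5933, 0.1156])]
```

Aligned (mark columns 249.6 against 249.0). Lowering.

Emit:
carry_out --increments '[{"dp": [0.001,0,-0.006],"angular": [0,0,0],"hand": 0.02},{"dp": [0.001,0,-0.011],"angular": [0,0,0],"hand": 0.02},{"dp": [0.001,0,-0.015],"angular": [0,0,0],"hand": 0.02},{"dp": [0.001,0,-0.0178],"angular": [0,0,0],"hand": 0.02},{"dp": [0.001,0,-0.0195],"angular": [0,0,0],"hand": 0.02},{"dp": [0.001,0,-0.0195],"angular": [0,0,0],"hand": 0.02}]'

```text
clock: 30.35
tool_pos: [0.6021, 0.116, 0.0198]
eef_rot: [-0.004, 1.0, 0.0, 0.0]
contact_force: [-2.8, -0.8, 6.5]
grip_width: 0.0295
finger_force: 30.0
```

Emit:
carry_out --increments '[{"dp": [0,0,0],"angular": [0,0,0],"hand": 0.04},{"dp": [0,0,0],"angular": [0,0,0],"hand": 0.04},{"dp": [0,0,0.02],"angular": [0,0,0],"hand": 0.04},{"dp": [0,0,0.07],"angular": [0,0,0],"hand": 0.04},{"dp": [-0.01,-0.03,0.12],"angular": [0,0,-0.15],"hand": 0.04},{"dp": [-0.02,-0.07,0.17],"angular": [0,0,-0.3],"hand": 0.04},{"dp": [-0.02,-0.12,0.18],"angular": [0,0,-0.47],"hand": 0.04},{"dp": [-0.02,-0.16,0.18],"angular": [0,0,-0.64],"hand": 0.04}]'

```text
clock: 31.35
tool_pos: [0.5829, -0.0457, 0.2002]
eef_rot: [0.313, 0.95, 0.0, 0.002]
contact_force: [-0.6, 0.0, -0.4]
grip_width: 0.0403
finger_force: 0.0
```

Emit:
carry_out --increments '[{"dp": [0,-0.01,0],"angular": [0,0,-0.17],"hand": 0.04},{"dp": [0,-0.01,0],"angular": [0,0,-0.34],"hand": 0.04},{"dp": [0,-0.01,0],"angular": [0,0,-0.51],"hand": 0.04},{"dp": [0,-0.01,0],"angular": [0,0,-0.68],"hand": 0.04},{"dp": [0,-0.01,0],"angular": [0,0,-0.85],"hand": 0.04},{"dp": [0,-0.01,0],"angular": [0,0,-0.931],"hand": 0.04},{"dp": [0,-0.01,0],"angular": [0,0,-0.931],"hand": 0.04}]'

```text
clock: 32.22
tool_pos: [0.5822, -0.054, 0.1982]
eef_rot: [0.704, 0.71, -0.0, -0.0]
contact_force: [0.2, -0.5, -0.4]
grip_width: 0.0399
finger_force: 0.0
```

```bash
python3 -c "
from h import *
s,im=rep('wrist',['keeper_bar','plate_red','plate_yellow','plate_green','hex_master'])
hexpose(s,im,ztop=.026)
for c,l in marks(s,im,.026).items(): print(c,*[x for x in l if .55<x[2][0]<.66],sep='\n ')
cv2.imwrite('pics/w12c.png',cv2.resize(im[30:255,150:450,::-1],(800,600),interpolation=cv2.INTER_CUBIC))
"
```

```text
keeper_bar [([331.0, 44.0], 0.72, [0.675, 0.0984])]
plate_red []
plate_yellow [([266.0, 71.0], 0.92, [0.6028, 0.0668])]
plate_green [([96.0, 184.0], 0.75, [0.3682, -0.0776]), ([265.0, 115.0], 0.68, [0.6018, 0.0113]), ([359.0, 209.0], 0.66, [0.7357, -0.1103])]
hex_master []
[ 0.5822 -0.054   0.1982] [-0.009  1.   ] [-0.11  0.35  1.57 -0.    1.23 -0.12] t 32.225 F [ 0.2 -0.5 -0.4] w 0.039925522466378614 0.0
hex? 3075.0 px [21.  36.4] cen [0.2482 0.151 ] flat normal deg 7 (mod 60) width 0.1293 max 0.1414
hex? 1459.0 px [ 28.3 208.1] cen [ 0.2313 -0.1074] flat normal deg 47 (mod 60) width 0.1131 max 0.1187
hex? 1003.5 px [494.2 189.4] cen [ 0.9749 -0.0766] flat normal deg 18 (mod 60) width 0.09 max 0.0989
red
 ([252.0, 26.9], 145, [0.5848, 0.1158])
 ([283.5, 27.7], 161, [0.6209, 0.1159])
 ([238.8, 29.3], 120, [0.5699, 0.1128])
 ([294.9, 30.0], 110, [0.6341, 0.1138])
yellow
 ([238.7, 71.1], 108, [0.5702, 0.0626])
 ([250.0, 71.4], 134, [0.583, 0.0624])
 ([281.8, 71.1], 135, [0.6192, 0.0636])
 ([295.2, 73.0], 109, [0.6346, 0.062])
 ([273.1, 303.8], 3096, [0.619, -0.246])
green
 ([238.5, 112.6], 63, [0.5703, 0.0145])
 ([250.5, 113.1], 89, [0.584, 0.0141])
 ([281.5, 113.4], 85, [0.6196, 0.0144])
 ([294.8, 113.4], 74, [0.6349, 0.0148])
blue
 ([238.9, 150.5], 64, [0.571, -0.0295])
 ([293.9, 150.8], 62, [0.6353, -0.0289])
```

View pics/w12c.png

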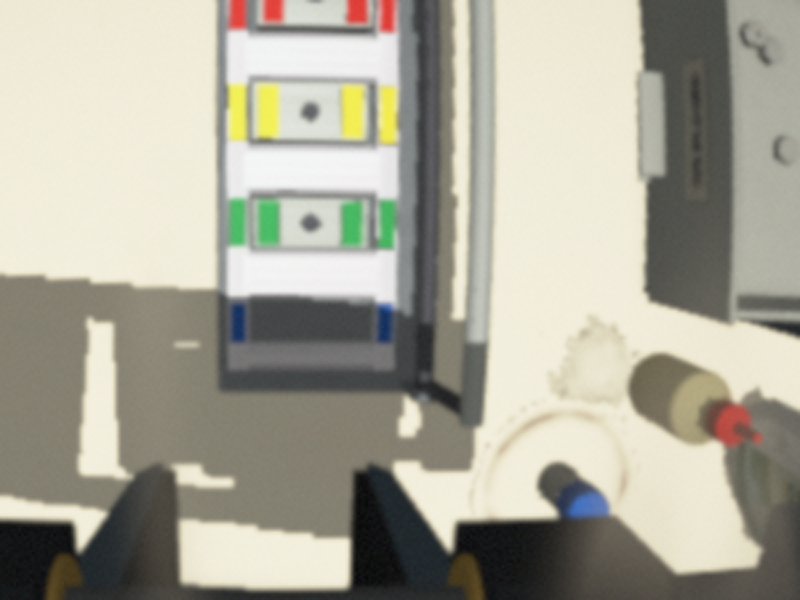

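Red, yellow and green plates sit in their slots (crop rows 0–30, 110, 220), blue slot empty. Checking the hex once more and locating the bar.

```bash
python3 -c "
from h import *
s=monitor.sense()
for r in (330.4,142),(331,120): print(onz('wrist',r,.077,s).round(4))
s,im=rep('top',['hex_master','keeper_bar'])
m=im[170:205,185:222]
hexpose(s,im,'top',.026)
"
```

```text
[ 0.6647 -0.0117  0.077 ]
[0.6643 0.0106 0.077 ]
hex_master [([201.0, 187.0], 0.74, [0.6078, 0.1787])]
keeper_bar [([236.0, 153.0], 0.64, [0.6776, 0.0895])]
[ 0.5822 -0.054   0.1983] [-0.0085  1.    ] [-0.11  0.34  1.57 -0.    1.23 -0.12] t 32.525 F [ 0.1 -0.2 -0.1] w 0.03994532264605346 0.0
hex? 17740.5 px [ 72.  158.1] cen [0.6994 0.477 ] flat normal deg 30 (mod 60) width 0.401 max 0.4179
hex? 13279.5 px [133.1  40.1] cen [0.9067 0.2705] flat normal deg 57 (mod 60) width 0.6718 max 0.6893
hex? 234.5 px [148.7 188.9] cen [0.6031 0.2961] flat normal deg 31 (mod 60) width 0.0413 max 0.0424
```

Emit:
carry_out --increments '[{"dp": [0.03,0.012,-0.02],"angular": [0,0,0],"hand": 0.04},{"dp": [0.07,0.028,-0.04],"angular": [0,0,0],"hand": 0.04},{"dp": [0.082,0.032,-0.06],"angular": [0,0,0],"hand": 0.04},{"dp": [0.082,0.032,-0.08],"angular": [0,0,0],"hand": 0.04},{"dp": [0.082,0.032,-0.11],"angular": [0,0,0],"hand": 0.04},{"dp": [0.082,0.032,-0.13],"angular": [0,0,0],"hand": 0.04},{"dp": [0.082,0.032,-0.13],"angular": [0,0,0],"hand": 0.04}]'

```text
clock: 33.55
tool_pos: [0.6622, -0.0222, 0.0663]
eef_rot: [0.704, 0.71, -0.002, -0.002]
contact_force: [-0.7, -0.2, 0.2]
grip_width: 0.0398
finger_force: 0.0
```

Emit:
carry_out --increments '[{"dp": [0,0,0],"angular": [0,0,0],"hand": 0.0},{"dp": [0,0,0],"angular": [0,0,0],"hand": 0.0},{"dp": [0,0,0],"angular": [0,0,0],"hand": 0.0},{"dp": [0,0,0],"angular": [0,0,0],"hand": 0.0}]'

```text
clock: 34.05
tool_pos: [0.6643, -0.0221, 0.0691]
eef_rot: [0.704, 0.71, 0.0, 0.0]
contact_force: [-0.6, -0.4, 2.5]
grip_width: 0.0091
finger_force: 30.0
```

Emit:
carry_out --increments '[{"dp": [-0.0118,0,0.0006],"angular": [0,0,0],"hand": 0.0},{"dp": [-0.0241,0,-0.0019],"angular": [0,0,0],"hand": 0.0},{"dp": [-0.0353,0,-0.0072],"angular": [0,0,0],"hand": 0.0},{"dp": [-0.0431,0,-0.0134],"angular": [0,0,0],"hand": 0.0},{"dp": [-0.0496,0,-0.0211],"angular": [0,0,0],"hand": 0.0},{"dp": [-0.0544,0,-0.0298],"angular": [0,0,0],"hand": 0.0},{"dp": [-0.0567,0,-0.0369],"angular": [0,0,0],"hand": 0.0},{"dp": [-0.0579,0,-0.043],"angular": [0,0,0],"hand": 0.0}]'

```text
clock: 35.05
tool_pos: [0.6041, -0.0225, 0.0258]
eef_rot: [0.704, 0.71, -0.001, -0.001]
contact_force: [-4.1, -1.9, 4.9]
grip_width: 0.0091
finger_force: 30.0
```

Emit:
carry_out --increments '[{"dp": [0,0,0],"angular": [0,0,0],"hand": 0.0},{"dp": [0,0,0],"angular": [0,0,0],"hand": 0.0}]'

```text
clock: 35.3
tool_pos: [0.604, -0.0225, 0.0252]
eef_rot: [0.704, 0.71, -0.002, -0.001]
contact_force: [-5.6, -1.9, 2.7]
grip_width: 0.009
finger_force: 30.0
```

Emit:
carry_out --increments '[{"dp": [0,0,-0.0015],"angular": [0,0,0],"hand": 0.0},{"dp": [0,0,-0.003],"angular": [0,0,0],"hand": 0.0},{"dp": [0,0,-0.003],"angular": [0,0,0],"hand": 0.0}]'

```text
clock: 35.67
tool_pos: [0.6035, -0.0225, 0.0222]
eef_rot: [0.704, 0.71, -0.002, -0.002]
contact_force: [-5.6, -2.2, 3.9]
grip_width: 0.0093
finger_force: 30.0
```

Emit:
carry_out --increments '[{"dp": [0,0,0.001],"angular": [0,0,0],"hand": 0.035},{"dp": [0,0,0.001],"angular": [0,0,0],"hand": 0.035},{"dp": [0,0,0.02],"angular": [0,0,0],"hand": 0.035},{"dp": [0,0,0.06],"angular": [0,0,0],"hand": 0.035},{"dp": [0,0,0.12],"angular": [0,0,0],"hand": 0.035},{"dp": [-0.02,-0.03,0.17],"angular": [0,0,0],"hand": 0.035},{"dp": [-0.02,-0.03,0.17],"angular": [0,0,0],"hand": 0.035}]'

```text
clock: 36.55
tool_pos: [0.5884, -0.0534, 0.1974]
eef_rot: [0.705, 0.709, 0.003, 0.004]
contact_force: [1.0, 1.0, -0.3]
grip_width: 0.0349
finger_force: 0.0
```

```bash
python3 -c "
from h import *
s,im=rep('wrist',['keeper_bar','plate_red','plate_yellow','plate_green'])
s2,im2=rep('side',['keeper_bar'])
a=cv2.resize(im[0:225,150:350,::-1],(400,450),interpolation=cv2.INTER_CUBIC);b=cv2.resize(im2[140:260,150:290,::-1],(400,343),interpolation=cv2.INTER_CUBIC)
c=np.zeros((450,800,3),np.uint8);c[:,:400]=a;c[:343,400:]=b
cv2.imwrite('pics/w13.png',c)
"
```

```text
keeper_bar [([261.0, 50.0], 0.97, [0.603, 0.087])]
plate_red [([261.0, 32.0], 0.65, [0.605, 0.1166])]
plate_yellow [([258.0, 74.0], 0.59, [0.6014, 0.0623])]
plate_green [([258.0, 112.0], 0.89, [0.6015, 0.0147]), ([93.0, 184.0], 0.61, [0.3718, -0.0764])]
[ 0.5884 -0.0534  0.1974] [-0.0062  1.    ] [-0.11  0.35  1.56 -0.    1.22 -0.12] t 36.55 F [ 1.   1.  -0.3] w 0.03487440856826412 0.0
keeper_bar [([225.0, 197.0], 0.97, [0.5997, 0.0936]), ([204.0, 226.0], 0.21, [0.5738, 0.2135])]
[ 0.5857 -0.0514  0.1905] [-0.0085  1.    ] [-0.11  0.36  1.57  0.    1.22 -0.12] t 36.8 F [-0.4  0.4 -0.1] w 0.03503288908220614 0.0
```

View pics/w13.png

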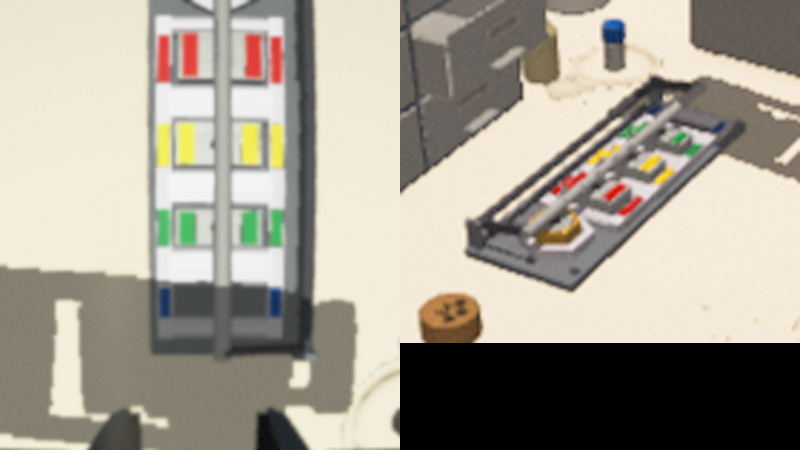

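Bar lies over all pieces. I'll press lightly on top of it to confirm it is at its stop (top should be at 39 mm).

Emit:
carry_out --increments '[{"dp": [0.01,0.015,-0.04],"angular": [0,0,0],"hand": 0.0},{"dp": [0.017,0.03,-0.08],"angular": [0,0,0],"hand": 0.0},{"dp": [0.017,0.03,-0.12],"angular": [0,0,0],"hand": 0.0},{"dp": [0.017,0.03,-0.14],"angular": [0,0,0],"hand": 0.0},{"dp": [0.017,0.03,-0.144],"angular": [0,0,0],"hand": 0.0},{"dp": [0.017,0.03,-0.144],"angular": [0,0,0],"hand": 0.0}]'

```text
clock: 37.65
tool_pos: [0.6036, -0.0218, 0.0483]
eef_rot: [0.704, 0.71, 0.0, 0.0]
contact_force: [-1.0, -0.0, 0.3]
grip_width: 0.0006
finger_force: 0.0
```

Emit:
carry_out --increments '[{"dp": [0,0,-0.003],"angular": [0,0,0],"hand": 0.0},{"dp": [0,0,-0.006],"angular": [0,0,0],"hand": 0.0},{"dp": [0,0,-0.009],"angular": [0,0,0],"hand": 0.0},{"dp": [0,0,-0.009],"angular": [0,0,0],"hand": 0.0}]'

```text
clock: 38.15
tool_pos: [0.6033, -0.022, 0.0394]
eef_rot: [0.704, 0.71, 0.0, 0.0]
contact_force: [-0.6, -0.3, -0.8]
grip_width: 0.0005
finger_force: 0.0
```

Emit:
carry_out --increments '[{"dp": [0,0,-0.001],"angular": [0,0,0],"hand": 0.0},{"dp": [0,0,-0.002],"angular": [0,0,0],"hand": 0.0},{"dp": [0,0,-0.002],"angular": [0,0,0],"hand": 0.0}]'

```text
clock: 38.52
tool_pos: [0.6034, -0.022, 0.0389]
eef_rot: [0.704, 0.71, 0.0, 0.0]
contact_force: [-2.7, -0.0, 9.4]
grip_width: 0.0007
finger_force: 4.6
```

Contact at 38.9 mm with 9 N: the bar is at its stop. Retreating and handing in.

Emit:
carry_out --increments '[{"dp": [0,0,0.03],"angular": [0,0,0],"hand": 0.0},{"dp": [0,0,0.08],"angular": [0,0,0],"hand": 0.0},{"dp": [-0.03,0,0.14],"angular": [0,0,0],"hand": 0.0},{"dp": [-0.08,0,0.17],"angular": [0,0,0],"hand": 0.0},{"dp": [-0.08,0,0.17],"angular": [0,0,0],"hand": 0.0},{"dp": [-0.08,0,0.17],"angular": [0,0,0],"hand": 0.0}]'

```text
clock: 39.28
tool_pos: [0.5236, -0.022, 0.2071]
eef_rot: [0.704, 0.71, 0.0, 0.0]
contact_force: [0.4, -0.1, 0.1]
grip_width: 0.0008
finger_force: 0.0
```

```bash
python3 -c "
from h import *
print(monitor.sense()['tool_pos']);print(env.sign_off())"
```

```text
[ 0.52360434 -0.02200882  0.20708941]
the job is handed in; nothing more can be done
None
```

The job is handed in at about 39 s; no verdict came back. The hex master and the red, yellow and green plates are home, no blue plate was in the scene, and the keeper bar is down on its stop.

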